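# Set the chip tray before carving

## Robot

A 6-joint arm with a two-finger parallel gripper is mounted at the origin on the work surface. World frame = base frame: x ahead of the robot, y to its left, z up, the work surface at z = 0. Lengths are in m, angles in rad, forces in N, time in s.
With the tool pointing down it reaches from about 0.325 to 0.775 m from the base axis. Payload 5.5 kg.
Tool frame: the origin (TCP) lies midway between the tips of the shut fingers; the grasp point (between the pads) lies 19 mm behind it (env.hold_point_z is the distance from the TCP to the grasp point, in m); y points along the fingers, z is the direction in which the jaws open and shut, and the axes are right-handed (so a half turn about y gives the same grasp; the last joint's range is limited). The gripper opens to 88 mm and grips with 3 to 60 N. Pads are 20 mm wide; open, the fingers measure 115 mm over their backs; the gripper's body (75 mm by 178 mm) begins 61 mm behind the grasp point.
Start: joints at [1.076, 0.091, 1.231, -0, 1.82, -0.057], TCP at [0.254, 0.543, 0.223] pointing down, gripper open.
Joint ranges: [-2.87, 2.87], [-0.86, 2.18], [0.17, 2.46], [-1.51, 4.65], [0.06, 2.69], [-2.65, 2.65]. Speed limits (rad/s): [2.57, 2.57, 3.01, 3.14, 3.14, 3.14].

## Interface

Orientations are given as a rotation vector (axis times angle).
In Python, from cell import env gives the robot as it stands.
- The arm moves only by the tool carry_out, never from a script. Its argument "motion" is a list of rows, each an object of numbers: "claw": the opening, from -1 (shut) to 1 (fully open), so that 0 is half open; "x", "y", "z": the shift along the world's x, y, z in cm; "twist": the turn about the world's z in degrees. In form: [{"claw": .., "x": .., "y": .., "z": .., "twist": ..}, ...]. A call has exactly 8 rows; each row shifts and turns the commanded pose from where the row before left it; what a row does not reach is not made up. A row lasts 1/8 s, in which the tool goes at most 62.5 mm and 10.7 degrees, less where a joint would pass 70% of its speed; a pose out of reach is approached as far as the arm can. A call is refused whole if a number of a shift passes 6.25 or a number of a turn 10.7, either way. A call with a gripper value outside its range is refused whole. The fingers move at their own pace and stop on an object; "squeeze" is the grip in N (left out, the last holds). Time passes only in rows, so rows that do not move let the fingers close, or fill a call up. It gives the time, the measured TCP pose, the force and the opening at its end, in the units of the state.
- env.sense(): the state, without advancing time (a new reading comes with each control period).
- env.capture(name): name is "scene" or "top"; returns the picture (384x512x3 uint8, red, green, blue); there is no depth.
- env.camera_info(name): a dict with "intrinsics" (3x3 intrinsics, pixels), "R" (3x3) and "t" (3): a world point X has camera coordinates R X + t. Camera axes: x right, y down, z forward; pixel columns grow to the right and rows downward; lengths in m; the calibration is good to about 2 mm. A picture is of the moment at which its call begins. camera_info takes no time and is no camera call.
- env.close_job(): hands the job in, once; it reports no verdict.
Trained networks look in the newest picture that a camera, given by its name, has taken for a name from the list of things; names that differ only in an ending like _2 or _b are one class to them, and where a whole thing is asked for, a point or a joint stands for the part that bears it (a point fixed in the world has none). Each returns a list of dicts, best first, with "confidence" (0 to 1); they miss things now and then, are a little off and sometimes report something else, mostly with a low value. They report only what shows in the picture. A call takes as long as a camera call. They do not tell look-alikes from the thing itself.
- env.cut_out(camera, target): "mask" (384x512 bool, what is visible of it) and "extent" ([left, top, width, height] in pixels, round what is visible of it).
The state is a dict: "clock": time; "joint_pos": joint angles; "joint_vel": joint speeds; "joint_torque": joint torques, N m; "position": TCP position; "orientation": TCP orientation; "contact_force": force on the tool from outside, world axes, zero at the start; "torque": the same for the moment, N m; "finger_gap": opening from 0.0 (shut) to 1.0 (fully open).
Only numpy, scipy, OpenCV 4.12 (cv2) and the standard library are available. Lean on these libraries where they do the work, as an engineer would, in place of code of your own. Each camera call takes 0.05 s, during which the arm holds its last target. There are 200 camera calls.

## Task

Get the bench ready for chipping plaster: first push the narrow tray of chisels fully home into its housing with a fingertip, so that no chips fall among the tools; then hook a fingertip behind the lip of the wide empty chip tray (inside the tray, at its front wall) and draw it out along its rail as far as it goes. Do not pinch the chip tray's front wall or press on its outer face, and leave the plaster shards, jar, mallet, bowl and brush where they are.

Things in the scene. Friction and masses are not known exactly. Their poses are not given: they have to be found in the camera images.
- chip_unit: low grey sheet-metal housing fixed to the bench, 170 mm wide, 170 mm deep, 58 mm high, holding the wide open chip tray on a level rail; faces roughly towards the robot. Origin: on the bench under the middle of its front face. Its x axis points from the front face back into the unit, y along the face, z up, so a tray comes out along minus x of this frame. 
- chisel_unit: like the chip unit but narrower: 130 mm wide, 170 mm deep, 58 mm high, holding the narrow tray of three wood-handled chisels. Origin: on the bench under the middle of its front face. Its x axis points from the front face back into the unit, y along the face, z up, so a tray comes out along minus x of this frame. 
- chip_tray (a joint): how far (m) the chip tray is drawn out: 0 = pushed in, 0.12 = out against its end stop. At 0 the front 70 mm of the tray already stand out of the housing, open on top. Bare aluminium, 150 mm wide, 4 mm side walls 39 mm high, floor top 9 mm above the bench; nothing lies in it. Rail friction about 2.5 N plus 8 N per m/s; it stays where it is left.
- chip_lip (a point): middle of the lip at the front of the chip tray: this point is on the inner (unit-side) face of the front wall, 44 mm above the bench; axes parallel to the unit's. The rolled rim tops out at 48 mm, the front wall is 9 mm thick; its outer face, towards the robot, is not to be pressed. Between this wall and the housing there is an open space at least 61 mm long and 142 mm wide; moves with the tray.
- chisel_tray (a joint): how far (m) the chisel tray stands out: 0 = fully home with its front plate against the housing, 0.11 = end stop. Rail friction about 2.5 N plus 8 N per m/s; it stays where it is left. The tray is filled with a dark insert 40 mm high; the chisels are fast in it and reach 48 mm above the bench.
- chisel_face (a point): middle of the outer front face of the chisel tray's flat aluminium front plate (126 mm wide, from 5 to 47 mm above the bench, 8 mm thick); this point is 26 mm above the bench; axes parallel to the unit's; moves with the tray. Push it along plus x of the unit.
- shard_a: plaster shard, 75 x 60 x 36 mm, loose on top of the chip unit
- shard_b: plaster shard, 60 x 70 x 30 mm, loose on top of the chisel unit
- shard_c: plaster shard, 85 x 60 x 35 mm, loose on the bench
- jar: closed glass jar, 52 mm across, 75 mm tall, standing loose on the bench near the two units; origin centre of underside
- mallet: rubber mallet lying on the bench: head 70 mm across and 110 mm long; wooden handle 240 mm; origin under the middle of the head
- bowl: black plastic bowl, 130 mm across, 70 mm tall, loose
- brush: brush lying on the bench, loose
Things that resemble listed ones, but are neither listed nor needed, are in the scene too. What is shaped like the chisel_unit but pink or yellow is not meant.

How it is judged:
By the outcome, as a careful person would: the job done as asked, in the order asked, and still so for the second after the job is handed in, with the robot touching nothing.
It also fails if it takes over 45 s, if anything falls off the work surface, if the arm or the gripper's body presses on something with over 40 N, if the wrist force passes 120 N, or if a joint passes its speed limit or range.

## Working session

There is one attempt and no reset: what is moved stays moved. The work goes in short steps, Python scripts to look and compute and a tool call to move; the robot and the scene stay as the last step left them, time stands still between calls to the robot, and variables do not carry over. Pictures are saved under pics/ and viewed, about 8 in all and at most 12, crops included, and the job is handed in when it is done.

Besides the shell and the picture viewer there is one more tool, called after "Call:" by a JSON object that holds its "api" and its "payload". carry_out: Moves the arm, as the interface text tells. Its arguments: {"type":"object","properties":{"motion":{"type":"array","items":{"type":"object","properties":{"claw":{"type":"number"},"x":{"type":"number"},"y":{"type":"number"},"z":{"type":"number"},"twist":{"type":"number"}}}},"squeeze":{"type":"number"}},"required":["motion"]}

```bash
mkdir -p pics; ls
python3 - <<'E'
from cell import env
import cv2,numpy as np
for n in("scene","top"):
    cv2.imwrite(f"pics/{n}0.png",env.capture(n)[:,:,::-1])
    c=env.camera_info(n);print(n,np.round(c["intrinsics"],1).tolist(),np.round(c["R"],4).tolist(),np.round(c["t"],4).tolist())
    for t in("chip_unit","chisel_unit","chip_tray","chisel_tray","jar"):
        print(n,t,[(round(d["confidence"],2),d["extent"]) for d in env.cut_out(n,t)])
print(env.sense())
E
```

```text
pics
scene [[413.0, 0.0, 263.0], [0.0, 413.0, 196.3], [0.0, 0.0, 1.0]] [[-0.7778, 0.6281, -0.021], [0.4282, 0.5052, -0.7492], [-0.46, -0.5918, -0.662]] [0.3886, -0.165, 1.8105]
scene chip_unit [(0.6, [152.2, 179.7, 74.9, 50.0])]
scene chisel_unit [(0.82, [329.8, 207.0, 59.1, 52.8]), (0.7, [229.5, 225.6, 81.4, 68.6]), (0.59, [254.1, 142.2, 47.5, 40.8])]
scene chip_tray [(0.78, [199.0, 176.5, 28.4, 35.1]), (0.21, [226.2, 225.5, 82.8, 64.5])]
scene chisel_tray [(0.63, [274.4, 227.8, 35.9, 33.2])]
scene jar [(0.67, [243.0, 199.7, 14.8, 22.1])]
top [[376.2, 0.0, 258.7], [0.0, 376.2, 191.5], [0.0, 0.0, 1.0]] [[0.0081, -1.0, 0.002], [-0.9912, -0.0083, -0.1318], [0.1319, -0.0009, -0.9913]] [-0.0227, 0.5083, 1.2635]
top chip_unit [(0.7, [282.5, 95.3, 62.4, 80.8])]
top chisel_unit [(0.86, [133.3, 217.0, 43.3, 58.0]), (0.83, [287.5, 228.0, 45.8, 58.4]), (0.79, [173.5, 117.3, 42.9, 72.8]), (0.74, [284.4, 95.7, 59.8, 77.4]), (0.34, [241.1, 213.5, 27.4, 21.5])]
top chip_tray [(0.7, [285.2, 142.7, 47.3, 38.1]), (0.27, [92.0, 170.7, 35.2, 85.7])]
top chisel_tray [(0.61, [171.9, 163.3, 36.0, 24.1]), (0.52, [288.7, 284.4, 30.1, 1.5]), (0.49, [155.4, 268.2, 16.8, 3.2])]
top jar [(0.72, [247.6, 167.5, 12.7, 14.5]), (0.72, [380.3, 147.6, 40.8, 40.4])]
{'clock': 0.6, 'joint_pos': array([ 1.07630893e+00,  9.10513524e-02,  1.23067263e+00,  2.58260142e-05,
        1.81979685e+00, -5.67071491e-02]), 'joint_vel': array([-0.00121603,  0.00020118, -0.00213782,  0.00142828, -0.00212965,
        0.00018908]), 'joint_torque': array([ 8.92244207e-04, -4.45877194e+01, -4.06278920e+01,  6.98806532e-02,
        1.93862908e-02,  4.04984590e-06]), 'position': array([0.25436532, 0.54343608, 0.22267582]), 'orientation': array([-1.54331647,  0.34332922, -0.34332204]), 'contact_force': array([0.42008803, 0.05792558, 0.44534871]), 'torque': array([-0.02084753, -0.00693   , -0.00708947]), 'finger_gap': 0.9983764952603095}
```

Run:
```python
import cv2
a=cv2.imread("pics/top0.png")[80:300,80:400]
cv2.imwrite("pics/topc.png",cv2.resize(a,None,fx=2.5,fy=2.5,interpolation=cv2.INTER_CUBIC))
a=cv2.imread("pics/scene0.png")[120:310,110:430]
cv2.imwrite("pics/scenec.png",cv2.resize(a,None,fx=2.5,fy=2.5,interpolation=cv2.INTER_CUBIC))
```

```text
(no output)
```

View pics/topc.png

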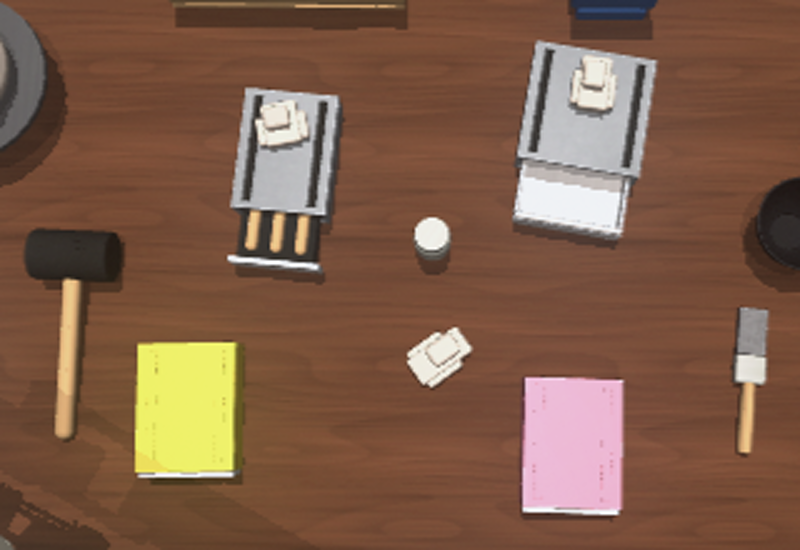

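View pics/scenec.png

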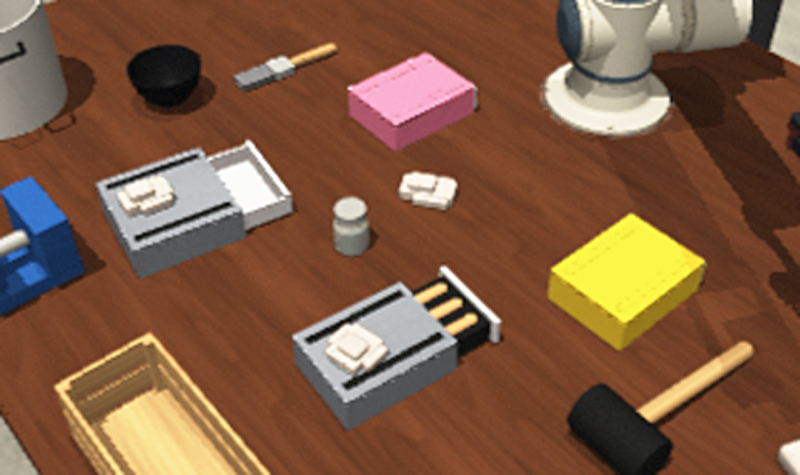

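The top crop shows the grey chisel unit, with roof corners at about (246,88), (340,96), (328,214) and (233,208). Its tray is partly out, with the plate at (229,260)–(321,268). The chip unit is at right, with roof corners (538,41), (656,62), (636,178) and (518,157), and its front wall near (516,224)–(621,238). The jar is between them at (432,240). The scene crop agrees. Next I fit the poses and check them with an overlay.

```bash
cat > h.py <<'E'
from cell import env
import cv2,numpy as np
from scipy.optimize import least_squares
def proj(n,X):
    c=env.camera_info(n);q=np.atleast_2d(X)@np.array(c["R"]).T+c["t"];q=q@np.array(c["intrinsics"]).T
    return q[:,:2]/q[:,2:]
def back(n,p,z):
    c=env.camera_info(n);R=np.array(c["R"]);d=R.T@np.linalg.inv(c["intrinsics"])@[p[0],p[1],1];o=-R.T@np.array(c["t"])
    return o+d*(z-o[2])/d[2]
def w(pose,L):
    x,y,a=pose;L=np.atleast_2d(L).astype(float);c,s=np.cos(a),np.sin(a)
    return np.c_[x+c*L[:,0]-s*L[:,1],y+s*L[:,0]+c*L[:,1],L[:,2]]
def box(x0,x1,W,z0,z1): return np.array([[x,y,z] for z in(z0,z1) for x,y in((x0,W/2),(x1,W/2),(x1,-W/2),(x0,-W/2))])
def draw(im,n,pose,b,col,S,o):
    p=((proj(n,w(pose,b))-o+.5)*S-.5).round().astype(int)
    cv2.polylines(im,[p[4:].reshape(-1,1,2)],True,col,1)
    cv2.polylines(im,[p[:4].reshape(-1,1,2)],True,col,1)
E
python3 - <<'E'
from h import *
off=np.array([80,80])
U=dict(chisel=(.13,[(246,88),(340,96),(328,214),(233,208)],[(229,262),(321,270)],.047),chip=(.17,[(538,41),(656,62),(636,178),(518,157)],[(515,226),(620,241)],.048))
for k,(W,c,f,zf) in U.items():
    P=np.array(c)/2.5+off;L=[[.17,W/2,.058],[.17,-W/2,.058],[0,-W/2,.058],[0,W/2,.058]]
    r=least_squares(lambda q:(proj("top",w(q,L))-P).ravel(),[.55,0,0]);pose=r.x
    print(k,pose.round(4),r.fun.round(1))
    for p in f:
        X=back("top",np.array(p)/2.5+off,zf);d=X[:2]-pose[:2];a=pose[2]
        print(" front",X.round(4),"local",round(d@[np.cos(a),np.sin(a)],4),round(d@[-np.sin(a),np.cos(a)],4))
print("jar",back("top",np.array([432,235])/2.5+off,.075))
E
```

```text
chisel [ 0.5962  0.2093 -0.0698] [ 0.1  0.  -0.2 -0.3 -0.   0.4  0.1 -0.1]
 front [0.5273 0.2795 0.047 ] local -0.0736 0.0653
 front [0.5173 0.1535 0.047 ] local -0.0748 -0.0612
chip [ 0.6607 -0.1962 -0.1751] [-0.4 -0.2  0.4 -0.1  0.8  0.3 -0.8 -0.1]
 front [ 0.5805 -0.1117  0.048 ] local -0.0937 0.0693
 front [ 0.5608 -0.2557  0.048 ] local -0.088 -0.0759
jar [0.56208143 0.00185662 0.075     ]
```

Run:
```python
from h import *
out=[]
for n,o,f in(("top",(160,90),"top0"),("scene",(140,170),"scene0")):
    o=np.array(o);S=4.2;im=cv2.imread(f"pics/{f}.png")
    for k,(pose,W,e,T,z,th) in dict(a=((.5962,.2093,-.0698),.13,-.074,.126,.047,.008),b=((.6607,-.1962,-.1751),.17,-.091,.15,.048,.009)).items(): pass
    im=im[o[1]:o[1]+ (100 if n=="top" else 130),o[0]:o[0]+190];im=cv2.resize(im,None,fx=S,fy=S,interpolation=cv2.INTER_CUBIC)
    for pose,W,e,T,z,th in(((.5962,.2093,-.0698),.13,-.074,.126,.047,.008),((.6607,-.1962,-.1751),.17,-.091,.15,.048,.009)):
        draw(im,n,pose,box(0,.17,W,0,.058),(0,255,255),S,o); draw(im,n,pose,box(e,e+th,T,.005,z),(0,0,255),S,o)
    cv2.imwrite(f"pics/ov_{n}.png",im)
```

```text
(no output)
```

View pics/ov_top.png

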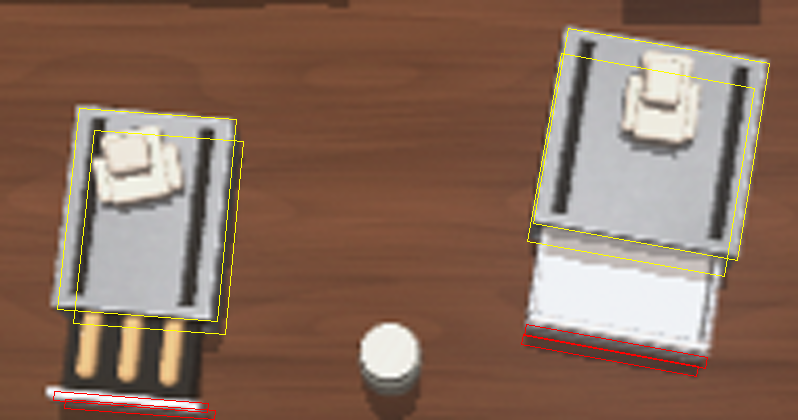

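View pics/ov_scene.png

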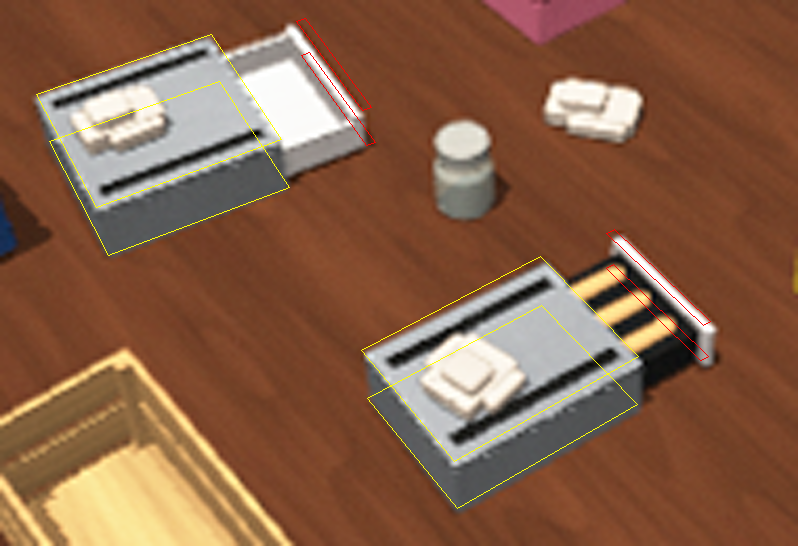

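The chisel fit is good, with the plate outer face at about −0.075. The scene view puts the chip wall about 5 mm nearer the unit than drawn, so its outer face is at about −0.086 and its inner face at about −0.077. Next: tool axes and move targets.

Run:
```python
from h import *
from scipy.spatial.transform import Rotation as R
s=env.sense();M=R.from_rotvec(s["orientation"]).as_matrix();print(M.round(3))
print("jaw axis deg",np.degrees(np.arctan2(M[1,2],M[0,2])))
off=np.array([80,80])
for p in((137,342),(238,342),(522,378),(623,378)): print("box back",back("top",np.array(p)/2.5+off,.058).round(3))
for p in((409,360),(470,345),(450,328)): print("shard_c",back("top",np.array(p)/2.5+off,.03).round(3))
A=(.5962,.2093,-.0698);B=(.6607,-.1962,-.1751)
for x in(-.115,-.09,-.008-.0135,-.008-.01): print("chisel",x,w(A,[[x,0,.026]]).round(4))
for x in(-.045,-.038,-.165,-.19): print("chip",x,w(B,[[x,0,.025]]).round(4))
```

```text
[[ 0.906  0.     0.424]
 [-0.424  0.     0.906]
 [-0.    -1.     0.   ]]
jaw axis deg 64.91740419140099
box back [0.416 0.396 0.058]
box back [0.417 0.261 0.058]
box back [ 0.372 -0.12   0.058]
box back [ 0.374 -0.255  0.058]
shard_c [0.396 0.032 0.03 ]
shard_c [ 0.418 -0.051  0.03 ]
shard_c [ 0.441 -0.023  0.03 ]
chisel -0.115 [[0.4815 0.2173 0.026 ]]
chisel -0.09 [[0.5064 0.2156 0.026 ]]
chisel -0.0215 [[0.5748 0.2108 0.026 ]]
chisel -0.018000000000000002 [[0.5782 0.2106 0.026 ]]
chip -0.045 [[ 0.6164 -0.1884  0.025 ]]
chip -0.038 [[ 0.6233 -0.1896  0.025 ]]
chip -0.165 [[ 0.4982 -0.1675  0.025 ]]
chip -0.19 [[ 0.4736 -0.1631  0.025 ]]
```

Call:
{"api": "carry_out", "payload": {"motion": [{"claw": -1,"x": 2.8,"y": -4.1,"z": 0,"twist": 3},{"claw": -1,"x": 2.8,"y": -4.1,"z": 0,"twist": 3},{"claw": -1,"x": 2.8,"y": -4.1,"z": 0,"twist": 3},{"claw": -1,"x": 2.8,"y": -4.1,"z": 0,"twist": 3},{"claw": -1,"x": 2.8,"y": -4.1,"z": 0,"twist": 3},{"claw": -1,"x": 2.8,"y": -4.1,"z": 0,"twist": 3},{"claw": -1,"x": 2.8,"y": -4.1,"z": -2,"twist": 3},{"claw": -1,"x": 2.8,"y": -4.0,"z": -2,"twist": 0}], "squeeze": 10}}

```text
clock: 1.6
position: [0.4793, 0.215, 0.1827]
orientation: [-1.569, 0.054, -0.057]
contact_force: [0.0, 0.1, -0.1]
finger_gap: 0.13
```

Call:
{"api": "carry_out", "payload": {"motion": [{"claw": -1,"x": 0,"y": 0.2,"z": -3,"twist": 0},{"claw": -1,"x": 0,"y": 0,"z": -3,"twist": 0},{"claw": -1,"x": 0,"y": 0,"z": -3,"twist": 0},{"claw": -1,"x": 0,"y": 0,"z": -3,"twist": 0},{"claw": -1,"x": 0,"y": 0,"z": -2,"twist": 0},{"claw": -1,"x": 0,"y": 0,"z": -1.6,"twist": 0},{"claw": -1,"x": 0,"y": 0,"z": 0,"twist": 0},{"claw": -1,"x": 0,"y": 0,"z": 0,"twist": 0}]}}

```text
clock: 2.6
position: [0.479, 0.2187, 0.0278]
orientation: [-1.569, 0.055, -0.057]
contact_force: [-0.2, 0.1, 0.1]
finger_gap: 0.006
```

Call:
{"api": "carry_out", "payload": {"motion": [{"claw": -1,"x": 1,"y": -0.1},{"claw": -1,"x": 1,"y": -0.1},{"claw": -1,"x": 1,"y": -0.1},{"claw": -1,"x": 1,"y": -0.1},{"claw": -1,"x": 1,"y": -0.1},{"claw": -1,"x": 1,"y": -0.1},{"claw": -1,"x": 1,"y": -0.1},{"claw": -1,"x": 1,"y": 0}]}}

```text
schema error: expected keys claw, x, y, z, twist
```

Call:
{"api": "carry_out", "payload": {"motion": [{"claw": -1,"x": 0.4,"y": 0},{"claw": -1,"x": 0.3,"y": 0},{"claw": -1,"x": 0.3,"y": 0},{"claw": -1,"x": 0.2,"y": 0},{"claw": -1,"x": 0.2,"y": 0},{"claw": -1,"x": 0.1,"y": 0},{"claw": -1,"x": 0.1,"y": 0},{"claw": -1,"x": 0,"y": 0}]}}

```text
schema error: expected keys claw, x, y, z, twist
```

Call:
{"api": "carry_out", "payload": {"motion": [{"claw": -1,"x": 1,"y": -0.1,"z": 0,"twist": 0},{"claw": -1,"x": 1,"y": -0.1,"z": 0,"twist": 0},{"claw": -1,"x": 1,"y": -0.1,"z": 0,"twist": 0},{"claw": -1,"x": 1,"y": -0.1,"z": 0,"twist": 0},{"claw": -1,"x": 1,"y": -0.1,"z": 0,"twist": 0},{"claw": -1,"x": 1,"y": -0.1,"z": 0,"twist": 0},{"claw": -1,"x": 1,"y": -0.1,"z": 0,"twist": 0},{"claw": -1,"x": 1,"y": 0,"z": 0,"twist": 0}]}}

```text
clock: 3.6
position: [0.5589, 0.2109, 0.0265]
orientation: [-1.571, 0.056, -0.056]
contact_force: [-2.4, -1.2, 1.8]
finger_gap: 0.006
```

Contact is about 2.5 N (rail friction), so the tray is sliding. Now I ease it home.

Call:
{"api": "carry_out", "payload": {"motion": [{"claw": -1,"x": 0.4,"y": 0,"z": 0,"twist": 0},{"claw": -1,"x": 0.4,"y": 0,"z": 0,"twist": 0},{"claw": -1,"x": 0.3,"y": 0,"z": 0,"twist": 0},{"claw": -1,"x": 0.2,"y": 0,"z": 0,"twist": 0},{"claw": -1,"x": 0.2,"y": 0,"z": 0,"twist": 0},{"claw": -1,"x": 0.1,"y": 0,"z": 0,"twist": 0},{"claw": -1,"x": 0.1,"y": 0,"z": 0,"twist": 0},{"claw": -1,"x": 0,"y": 0,"z": 0,"twist": 0}]}}

```text
clock: 4.6
position: [0.5754, 0.2116, 0.0266]
orientation: [-1.57, 0.056, -0.056]
contact_force: [-2.6, -1.0, -1.4]
finger_gap: 0.003
```

Call:
{"api": "carry_out", "payload": {"motion": [{"claw": -1,"x": 0.1,"y": 0,"z": 0,"twist": 0},{"claw": -1,"x": 0.1,"y": 0,"z": 0,"twist": 0},{"claw": -1,"x": 0.1,"y": 0,"z": 0,"twist": 0},{"claw": -1,"x": 0.1,"y": 0,"z": 0,"twist": 0},{"claw": -1,"x": 0.1,"y": 0,"z": 0,"twist": 0},{"claw": -1,"x": 0,"y": 0,"z": 0,"twist": 0},{"claw": -1,"x": 0,"y": 0,"z": 0,"twist": 0},{"claw": -1,"x": 0,"y": 0,"z": 0,"twist": 0}]}}

```text
clock: 5.6
position: [0.5794, 0.2113, 0.0266]
orientation: [-1.571, 0.058, -0.054]
contact_force: [-6.8, -1.8, 1.5]
finger_gap: 0.007
```

Call:
{"api": "carry_out", "payload": {"motion": [{"claw": -1,"x": 0.1,"y": 0,"z": 0,"twist": 0},{"claw": -1,"x": 0.1,"y": 0,"z": 0,"twist": 0},{"claw": -1,"x": 0,"y": 0,"z": 0,"twist": 0},{"claw": -1,"x": 0,"y": 0,"z": 0,"twist": 0},{"claw": -1,"x": 0,"y": 0,"z": 0,"twist": 0},{"claw": -1,"x": 0,"y": 0,"z": 0,"twist": 0},{"claw": -1,"x": 0,"y": 0,"z": 0,"twist": 0},{"claw": -1,"x": 0,"y": 0,"z": 0,"twist": 0}]}}

```text
clock: 6.6
position: [0.5795, 0.2114, 0.0267]
orientation: [-1.571, 0.061, -0.05]
contact_force: [-15.8, -3.1, 5.8]
finger_gap: 0.007
```

Call:
{"api": "carry_out", "payload": {"motion": [{"claw": -1,"x": -1,"y": 0.1,"z": 0,"twist": 0},{"claw": -1,"x": -2,"y": 0.1,"z": 0,"twist": 0},{"claw": -1,"x": -1,"y": 0,"z": 3,"twist": 0},{"claw": -1,"x": 0,"y": 0,"z": 5,"twist": 0},{"claw": -1,"x": 0,"y": 0,"z": 5,"twist": 0},{"claw": -1,"x": 0,"y": -4,"z": 2,"twist": 0},{"claw": -1,"x": 0,"y": -5,"z": 0,"twist": 0},{"claw": -1,"x": 0,"y": -5,"z": 0,"twist": -3}]}}

```text
clock: 7.6
position: [0.5433, 0.0724, 0.1781]
orientation: [-1.568, 0.094, -0.101]
contact_force: [1.3, -0.1, 0.4]
finger_gap: 0.006
```

Run:
```python
from h import *
print(env.sense()["position"])
out=[]
for n,o in(("scene",(130,160)),("top",(150,85))):
    o=np.array(o);S=4;im=env.capture(n)[:,:,::-1].copy();cv2.imwrite(f"pics/{n}1.png",im)
    im=cv2.resize(im[o[1]:o[1]+(135 if n=="scene" else 100)][:,o[0]:o[0]+200],None,fx=S,fy=S,interpolation=cv2.INTER_CUBIC) 
    cv2.imwrite(f"pics/m_{n}.png",im)
```

```text
[0.54326734 0.07244018 0.17814844]
```

View pics/m_scene.png

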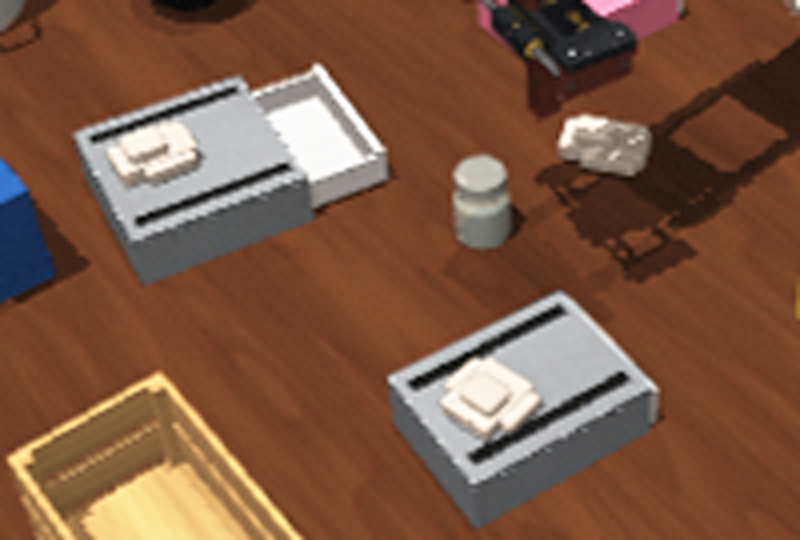

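The chisel tray is home, with its plate flush at (655,400), and the shards and jar are unmoved. I'll refine the chip wall from the rim corners at crop (320,65) and (387,152).

Run:
```python
from h import *
pose=(.6607,-.1962,-.1751);a=pose[2]
for p in((320,65),(387,152),(384,154)):
    X=back("scene",np.array(p)/4+[130,160],.048);d=X[:2]-pose[:2]
    print(X.round(4),round(d@[np.cos(a),np.sin(a)],4),round(d@[-np.sin(a),np.cos(a)],4))
for p in((242,78),(315,178)):
    X=back("scene",np.array(p)/4+[130,160],.058);d=X[:2]-pose[:2]
    print("roof",X.round(4),round(d@[np.cos(a),np.sin(a)],4),round(d@[-np.sin(a),np.cos(a)],4))
```

```text
[ 0.573  -0.2471  0.048 ] -0.0775 -0.0654
[ 0.5974 -0.0955  0.048 ] -0.0799 0.0881
[ 0.6012 -0.095   0.048 ] -0.0762 0.0893
roof [ 0.6494 -0.2689  0.058 ] 0.0016 -0.0735
roof [ 0.6748 -0.0992  0.058 ] -0.003 0.0979
```

Call:
{"api": "carry_out", "payload": {"motion": [{"claw": -1,"x": 1.2,"y": -3.8,"z": 0,"twist": -1},{"claw": -1,"x": 1.2,"y": -3.8,"z": 0,"twist": -1},{"claw": -1,"x": 1.2,"y": -3.8,"z": 0,"twist": -1},{"claw": -1,"x": 1.2,"y": -3.8,"z": 0,"twist": 0},{"claw": -1,"x": 1.2,"y": -3.8,"z": 0,"twist": 0},{"claw": -1,"x": 1.2,"y": -3.8,"z": 0,"twist": 0},{"claw": -1,"x": 1,"y": -3.4,"z": 0,"twist": 0},{"claw": -1,"x": 0,"y": 0,"z": -3,"twist": 0}]}}

```text
clock: 8.7
position: [0.6269, -0.191, 0.1495]
orientation: [-1.568, 0.134, -0.146]
contact_force: [0.1, 0.4, -0.1]
finger_gap: 0.006
```

Call:
{"api": "carry_out", "payload": {"motion": [{"claw": -1,"x": -0.1,"y": 0,"z": -3,"twist": 0},{"claw": -1,"x": 0,"y": 0,"z": -3,"twist": 0},{"claw": -1,"x": 0,"y": 0,"z": -2,"twist": 0},{"claw": -1,"x": 0,"y": 0,"z": 0,"twist": 0},{"claw": -1,"x": 0,"y": 0,"z": 0,"twist": 0},{"claw": -1,"x": 0,"y": 0,"z": 0,"twist": 0},{"claw": -1,"x": 0,"y": 0,"z": 0,"twist": 0},{"claw": -1,"x": 0,"y": 0,"z": 0,"twist": 0}]}}

```text
clock: 9.7
position: [0.6236, -0.1887, 0.0672]
orientation: [-1.567, 0.138, -0.139]
contact_force: [0.8, 0.0, -1.0]
finger_gap: 0.01
```

Run:
```python
from h import *
im=env.capture("scene")[:,:,::-1]
cv2.imwrite("pics/m2.png",cv2.resize(im[150:240,130:260],None,fx=6,fy=6,interpolation=cv2.INTER_CUBIC))
```

```text
(no output)
```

View pics/m2.png

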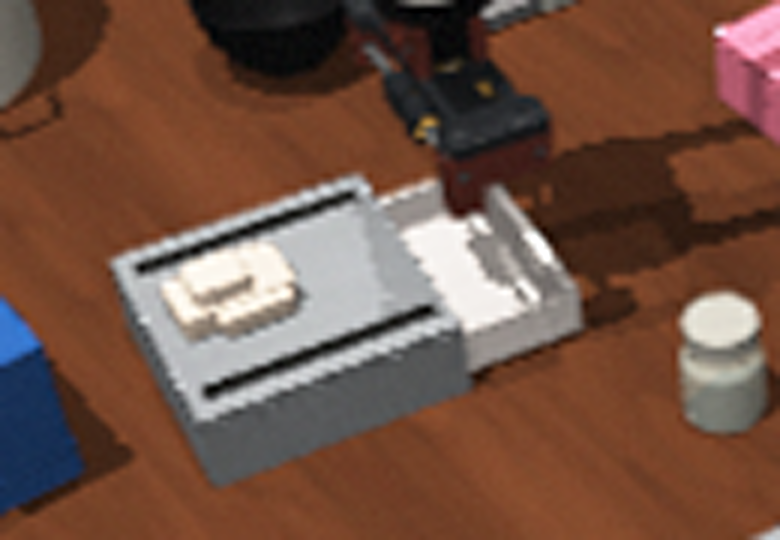

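The fingertips (467,205) hang over the open tray, between the front wall and the housing. Next I go down to z≈0.026.

Call:
{"api": "carry_out", "payload": {"motion": [{"claw": -1,"x": 0,"y": 0,"z": -1,"twist": 0},{"claw": -1,"x": 0,"y": 0,"z": -1,"twist": 0},{"claw": -1,"x": 0,"y": 0,"z": -1,"twist": 0},{"claw": -1,"x": 0,"y": 0,"z": -1,"twist": 0},{"claw": -1,"x": 0,"y": 0,"z": 0,"twist": 0},{"claw": -1,"x": -0.5,"y": 0.1,"z": 0,"twist": 0},{"claw": -1,"x": -0.5,"y": 0.1,"z": 0,"twist": 0},{"claw": -1,"x": -0.5,"y": 0.1,"z": 0,"twist": 0}]}}

```text
clock: 10.75
position: [0.6082, -0.1856, 0.0272]
orientation: [-1.567, 0.138, -0.139]
contact_force: [-0.4, -0.5, -0.3]
finger_gap: 0.004
```

Call:
{"api": "carry_out", "payload": {"motion": [{"claw": -1,"x": -1,"y": 0.2,"z": 0,"twist": 0},{"claw": -1,"x": -1,"y": 0.2,"z": 0,"twist": 0},{"claw": -1,"x": -1,"y": 0.2,"z": 0,"twist": 0},{"claw": -1,"x": -1,"y": 0.2,"z": 0,"twist": 0},{"claw": -1,"x": -1,"y": 0.2,"z": 0,"twist": 0},{"claw": -1,"x": -1,"y": 0.2,"z": 0,"twist": 0},{"claw": -1,"x": -1,"y": 0.1,"z": 0,"twist": 0},{"claw": -1,"x": -1,"y": 0.1,"z": 0,"twist": 0}]}}

```text
clock: 11.75
position: [0.5279, -0.1707, 0.0267]
orientation: [-1.565, 0.138, -0.138]
contact_force: [3.3, 1.5, 0.4]
finger_gap: 0.01
```

Call:
{"api": "carry_out", "payload": {"motion": [{"claw": -1,"x": -0.5,"y": 0.1,"z": 0,"twist": 0},{"claw": -1,"x": -0.5,"y": 0.1,"z": 0,"twist": 0},{"claw": -1,"x": -0.5,"y": 0.1,"z": 0,"twist": 0},{"claw": -1,"x": -0.4,"y": 0.1,"z": 0,"twist": 0},{"claw": -1,"x": -0.3,"y": 0,"z": 0,"twist": 0},{"claw": -1,"x": -0.2,"y": 0,"z": 0,"twist": 0},{"claw": -1,"x": -0.2,"y": 0,"z": 0,"twist": 0},{"claw": -1,"x": 0,"y": 0,"z": 0,"twist": 0}]}}

```text
clock: 12.75
position: [0.502, -0.1676, 0.0264]
orientation: [-1.566, 0.139, -0.138]
contact_force: [2.2, 0.2, -0.3]
finger_gap: 0.003
```

Call:
{"api": "carry_out", "payload": {"motion": [{"claw": -1,"x": -0.3,"y": 0.1,"z": 0,"twist": 0},{"claw": -1,"x": -0.2,"y": 0,"z": 0,"twist": 0},{"claw": -1,"x": -0.2,"y": 0.1,"z": 0,"twist": 0},{"claw": -1,"x": -0.1,"y": 0,"z": 0,"twist": 0},{"claw": -1,"x": -0.1,"y": 0,"z": 0,"twist": 0},{"claw": -1,"x": -0.1,"y": 0,"z": 0,"twist": 0},{"claw": -1,"x": -0.1,"y": 0,"z": 0,"twist": 0},{"claw": -1,"x": 0,"y": 0,"z": 0,"twist": 0}]}}

```text
clock: 13.75
position: [0.4973, -0.1668, 0.0268]
orientation: [-1.568, 0.126, -0.15]
contact_force: [28.1, -6.5, -17.1]
finger_gap: 0.01
```

The force jumped to 28 N and motion stopped near the expected end, so it is on the stop. I back off inward first, then lift.

Call:
{"api": "carry_out", "payload": {"motion": [{"claw": -1,"x": 1,"y": -0.2,"z": 0,"twist": 0},{"claw": -1,"x": 1,"y": -0.2,"z": 0,"twist": 0},{"claw": -1,"x": 1,"y": -0.1,"z": 0,"twist": 0},{"claw": -1,"x": 0,"y": 0,"z": 0,"twist": 0},{"claw": -1,"x": 0,"y": 0,"z": 3,"twist": 0},{"claw": -1,"x": 0,"y": 0,"z": 4,"twist": 0},{"claw": -1,"x": 0,"y": 0,"z": 5,"twist": 0},{"claw": -1,"x": 0,"y": 0,"z": 5,"twist": 0}]}}

```text
clock: 14.75
position: [0.5208, -0.1704, 0.198]
orientation: [-1.566, 0.139, -0.138]
contact_force: [1.3, -0.0, 0.6]
finger_gap: 0.006
```

Run:
```python
from h import *
im=env.capture("scene")[:,:,::-1].copy()
o=np.array([110,130]);S=3;c=cv2.resize(im[130:300,110:370],None,fx=S,fy=S,interpolation=cv2.INTER_CUBIC)
draw(c,"scene",(.6607,-.1962,-.1751),box(-.19,-.181,.15,.005,.048),(0,0,255),S,o)
draw(c,"scene",(.6607,-.1962,-.1751),box(0,.17,.17,0,.058),(0,255,255),S,o)
cv2.imwrite("pics/m3.png",c)
```

```text
(no output)
```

View pics/m3.png

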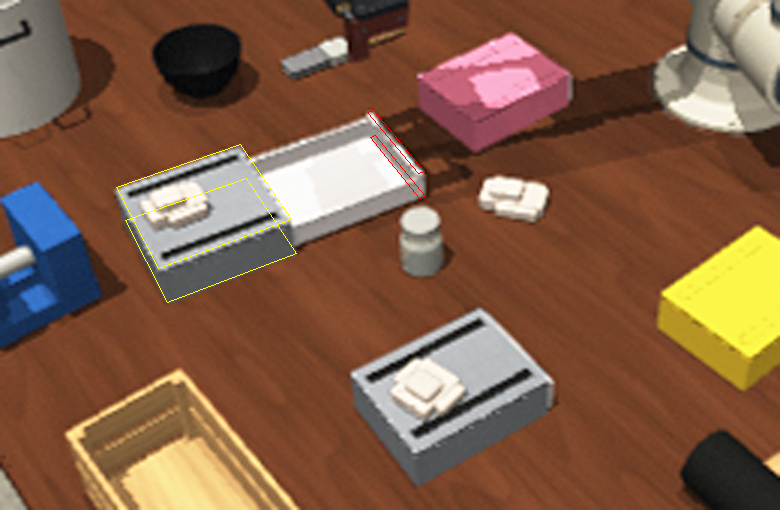

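The chip tray is fully out, with its front wall at (400,150) matching the drawn 0.12 m position. The chisel tray is flush, the shards, jar, bowl, brush and the visible mallet head are in place, and the gripper is clear of everything.

Run:
```python
from cell import env
print(env.close_job(), env.sense()["clock"])
```

```text
the job is handed in; nothing more can be done
the job is handed in; nothing more can be done
```

The chisel tray is pushed fully home and the chip tray is drawn out to its end stop, in that order. I handed the job in at about 15 s, with the gripper clear of everything; the hand-in gave no verdict.

- **Chisel tray:** I pushed it with the shut fingertips until it stopped at x = 0.5795. The force rose to about 16 N with no further movement, and the next picture shows its front plate flush with the housing.
- **Chip tray:** I lowered the fingertips inside the tray, hooked them behind the front wall and drew it out. It stopped at about 28 N. I then moved back off the wall before lifting, so its outer face was never touched.
- **Other things:** In the last picture, the shards, jar, bowl, brush and mallet head look unmoved by eye. I did not measure their positions.
- **Disagreements:**
  - The two cameras disagreed by about 10 mm on where the chip tray's wall stood at the start.
  - The tray also stopped about 5 mm short of where I had predicted. In the last picture its wall still matches the drawn fully-out position, so I put the 5 mm down to error in my estimate of the unit's position.

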